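# Sweep the stone chips off the slate slab into the chip tray

### The job

Clear the carving slab: with the fingertips, sweep the four pale stone chips across the slab and over its edge so that they all drop into the bare-metal chip tray tucked under that edge, not into the red tool tray at the opposite edge or onto the bench. Only push the chips along the slab, never lift them, and leave the tools, the jar, both trays and everything else where they are.

Things in the scene. Friction and masses are not known exactly. Their poses are not given: they have to be found in the camera images.
- slab: fixed dark slate slab being carved, 280 (x) x 340 (y) x 25 mm, on battens; its flat top is 65 mm above the bench. Faint scribed lines on it are flush and catch nothing. Origin: on the bench under its centre; x points away from the robot, y along its long side (turned up to 0.25 rad); a tray is tucked under each short edge (y = +170 and -170 mm)
- chip_tray: open bare-metal tray for waste, 200 (x) x 150 (y) x 32 mm, walls and floor 4 mm, a wire grip 19 mm out at both x ends; loose, 0.9 kg, tucked 20 mm under one short edge of the slab, so what goes over that edge drops in. Which edge, the slab's +y or -y one, changes. Origin: centre of its underside, 225 mm from the slab's origin; axes parallel to the slab's
- tool_tray: open dark red wooden tool tray, 200 x 150 x 32 mm, walls 4 mm, no grips, holding two tools, tucked under the slab's other short edge; not for waste. Origin: centre of its underside, 225 mm from the slab's origin; axes parallel to the slab's
- chip_a: pale fresh-cut stone chip, a flat-bottomed five-sided flake about 42 mm across, 10 mm thick, with an off-centre ridge rising to 15 mm, about 30 g, lying loose on the slab. Origin: centre of its underside; z up as it lies; its yaw is arbitrary
- chip_b: pale fresh-cut stone chip, a flat-bottomed six-sided flake about 38 mm across, 11 mm thick, with an off-centre ridge rising to 15 mm, about 30 g, lying loose on the slab. Origin: centre of its underside; z up as it lies; its yaw is arbitrary
- chip_c: pale fresh-cut stone chip, a flat-bottomed six-sided flake about 40 mm across, 10 mm thick, with an off-centre ridge rising to 14 mm, about 30 g, lying loose on the slab. Origin: centre of its underside; z up as it lies; its yaw is arbitrary
- chip_d: pale fresh-cut stone chip, a flat-bottomed five-sided flake about 38 mm across, 11 mm thick, with an off-centre ridge rising to 16 mm, about 30 g, lying loose on the slab. Origin: centre of its underside; z up as it lies; its yaw is arbitrary
- chisel: steel carving chisel, 170 x 18 x 13 mm, lying on the slab's far part roughly along the slab's y. Origin: middle of its underside; x along it to the blade
- jar: white plastic jar with a blue cap, 36 mm diameter, 45 mm tall, standing on the slab's far part. Origin: centre of its underside, z up
- point: slim steel point chisel, 160 x 13 x 13 mm, lying in the tool tray along the tray's x. Origin: middle of its underside
- rasp: rasp with a wooden handle, 165 x 20 x 16 mm, lying in the tool tray along the tray's x. Origin: middle of its underside
- mallet: round wooden carver's mallet standing head down, handle up, head 80 mm diameter, 190 mm tall, on the bench to the right of the slab and its tray. Origin: centre of its underside, z up
- bottle: white plastic bottle, 52 mm diameter, 130 mm tall, standing on the bench to the right of the slab and its tray. Origin: centre of its underside, z up
- plaque: finished slate plaque, 140 mm wide and 150 mm high, leaning back on a small black stand 110 mm deep, on the bench to the left of the slab and its tray. Origin: bench level under the middle of the stand, z up

How it is judged:
By the outcome, as a careful person would: the job done as asked, in the order asked, and still so for the second after the job is handed in, with the robot touching nothing.
It also fails if it takes over 61 s, if anything falls off the work surface, if the arm or the gripper's body presses on something with over 40 N, if the wrist force passes 120 N, or if a joint passes its speed limit or range.

### The arm

A 7-joint arm with a two-finger parallel gripper is mounted at the origin on the work surface. World frame = base frame: x ahead of the robot, y to its left, z up, the work surface at z = 0. Lengths are in m, angles in rad, forces in N, time in s.
With the tool pointing down it reaches from about 0.35 to 0.9 m from the base axis. Payload 8.1 kg.
Tool frame: the origin (TCP) lies midway between the tips of the shut fingers; the grasp point (between the pads) lies arm.grasp_offset behind it (arm.grasp_offset is the distance from the TCP to the grasp point, in m); z points along the fingers, y is the line along which they close (so a half turn about z gives the same grasp; the last joint's range is limited). The gripper opens to 92 mm and grips with 3 to 60 N. Pads are 19 mm wide; open, the fingers measure 130 mm over their backs; the gripper's body (75 mm by 190 mm) begins 47 mm behind the grasp point.
Start: joints at [1.245, 0.434, 0.025, 1.573, -0.012, 1.134, -0.075], TCP at [0.138, -0.61, 0.227] pointing down, gripper open.
Joint ranges: [-2.62, 2.62], [-0.44, 2.09], [-1.27, 1.32], [0.08, 2.57], [-1.32, 4.46], [0.12, 2], [-2.74, 2.74]. Speed limits (rad/s): [2.22, 2.22, 3.01, 3.01, 3.14, 3.14, 3.14].

### API

Orientations are given as a rotation vector (axis times angle).
In Python, from cell import observe, imaging, arm gives the robot as it stands.
- The arm moves only by the tool apply_moves, never from a script. Its argument "commands" is a list of rows, each a list of 5 numbers: the opening in per cent of the stroke, from 0 (shut) to 100 (fully open), then the shift along the world's x, y, z in units of 0.06 m (1.0 is 0.06 m), then the turn about the world's z in units of 0.5 rad (1.0 is 0.5 rad). A call has 1 to 12 rows; each row shifts and turns the commanded pose from where the row before left it; what a row does not reach is not made up. A row lasts 1/8 s, in which the tool goes at most 62.5 mm and 10.7 degrees, less where a joint would pass 70% of its speed; a pose out of reach is approached as far as the arm can. A call with a number of a shift or a turn outside -1 to 1 is refused whole. A call with a gripper value outside its range is refused whole. The fingers move at their own pace and stop on an object; "newtons" is the grip in N (left out, the last holds). Time passes only in rows, so rows that do not move let the fingers close. It gives the time, the measured TCP pose, the force, the opening and the grip force at its end, in the units of the state.
- observe(): the state, without advancing time (a new reading comes with each control period).
- imaging.get_image(name): name is "side" or "top" or "wrist"; returns (picture, depth): 480x640x3 uint8, red, green, blue; 480x640 float32, m along the optical axis (not along the pixel's ray), 0 where there is no reading.
- imaging.camera_params(name): a dict with "camera_matrix" (3x3 intrinsics, pixels), "origin" and "rotation" of the camera in the world; the wrist camera has in their place "tool_from_camera" (4x4, takes a point from camera to tool coordinates, whose origin is the TCP and whose axes are the flange's). Camera axes: x right, y up, looking along -z (the intrinsics and any distortion apply to the point x, -y, -z); pixel columns grow to the right and rows downward; lengths in m; the calibration is good to about 2 mm. The wrist camera is an equidistant fisheye: a pixel r from the principal point sees the ray r / f radians off the axis. A picture is of the moment at which its call begins: read the wrist's pose just before it. camera_params takes no time and is no camera call.
- arm.sign_off(): hands the job in; it is judged then, once.
The state is a dict: "clock": time; "joints": joint angles; "dq": joint speeds; "joint_efforts": joint torques, N m; "position": TCP position; "ee_rot": TCP orientation; "force": force on the tool from outside, world axes, zero at the start; "ft_torque": the same for the moment, N m; "width": opening from 0.0 (shut) to 1.0 (fully open); "gripper_force": force on a finger pad.
Only numpy, scipy, OpenCV 4.12 (cv2) and the standard library are available. Lean on these libraries where they do the work, as an engineer would, in place of code of your own. Each camera call takes 0.05 s, during which the arm holds its last target. There are 200 camera calls.

## Working session

There is one attempt and no reset: what is moved stays moved. The work goes in short steps, Python scripts to look and compute and a tool call to move; the robot and the scene stay as the last step left them, time stands still between calls to the robot, and variables do not carry over. Pictures are saved under pics/ and viewed, at most 10 in all, crops included, and the job is handed in when it is done.

Besides the shell and the picture viewer there is one more tool, called after ">>>" by a JSON object that holds its "fn" and its "kwargs". apply_moves: Moves the arm, as the interface text tells. Its arguments: {"type":"object","properties":{"commands":{"type":"array"},"newtons":{"type":"number"}},"required":["commands"]}

```bash
mkdir -p pics; ls; python3 - <<'E'
from cell import observe, imaging, arm
import cv2,numpy as np
for n in("top","side"):
    p,d=imaging.get_image(n); cv2.imwrite(f"pics/{n}0.png",p[...,::-1]); np.save(f"{n}0.npy",d)
    c=imaging.camera_params(n); print(n,c)
s=observe(); print(s["clock"],s["position"],s["ee_rot"],s["width"],arm.grasp_offset)
E
```

```text
pics
top {'camera_matrix': array([[595.95368665,   0.        , 316.40359429],
       [  0.        , 595.95368665, 242.47666706],
       [  0.        ,   0.        ,   1.        ]]), 'origin': array([0.30927606, 0.01811244, 1.42387419]), 'rotation': array([ 0.14036399, -0.13639379, -1.57563022])}
side {'camera_matrix': array([[454.06072743,   0.        , 320.36503231],
       [  0.        , 454.06072743, 238.98511308],
       [  0.        ,   0.        ,   1.        ]]), 'origin': array([ 0.31553229, -0.89101741,  0.84804272]), 'rotation': array([ 0.88815874, -0.1105952 , -0.22907724])}
0.1 [ 0.13791651 -0.60912799  0.22603974] [-3.12077310e+00 -3.48894929e-01  4.80625559e-04] 0.9989528807589856 0.0188
```

View pics/top0.png

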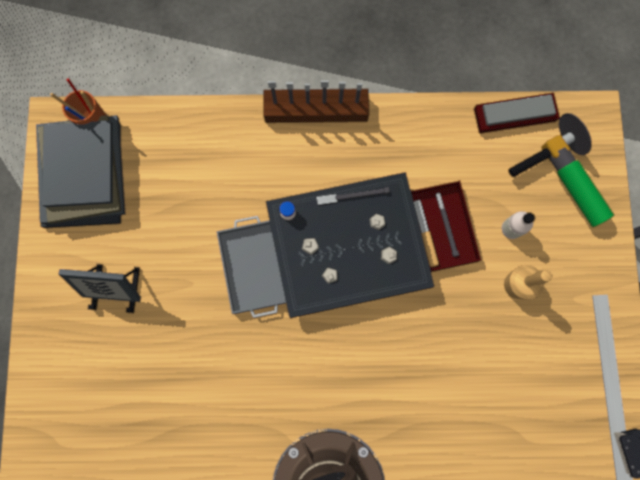

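View pics/side0.png

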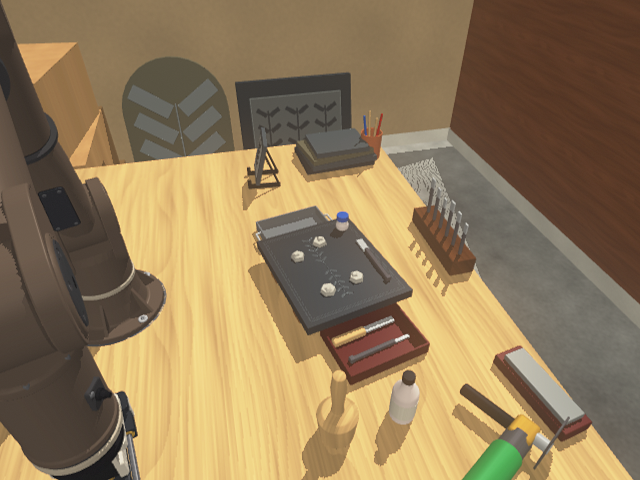

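The chip tray is on the left, at the slab's +y edge (top px ~255,268), and the red tool tray is on the right. The chips are at about (310,245), (330,275), (377,221) and (389,255). The jar at (288,210) and the chisel at (350,195) are on the far part of the slab.

```bash
cat >h.py <<'E'
import numpy as np,cv2
from scipy.spatial.transform import Rotation as R
from cell import observe, imaging, arm
def ray(n,uv,z):
    c=imaging.camera_params(n);K=c["camera_matrix"]
    uv=np.atleast_2d(uv).astype(float)
    d=np.c_[(uv[:,0]-K[0,2])/K[0,0],-(uv[:,1]-K[1,2])/K[1,1],-np.ones(len(uv))]
    d=R.from_rotvec(c["rotation"]).apply(d);o=c["origin"]
    return o+d*((z-o[2])/d[:,2])[:,None]
def chips(n,img,poly=None):
    hsv=cv2.cvtColor(img,cv2.COLOR_RGB2HSV)
    m=((hsv[...,2]>125)&(hsv[...,1]<70)).astype(np.uint8)
    if poly is not None:
        k=np.zeros_like(m);cv2.fillPoly(k,[np.int32(poly)],1);m&=k
    nn,l,st,ce=cv2.connectedComponentsWithStats(m)
    return [(ce[i],st[i]) for i in range(1,nn) if st[i,4]>40]
E
python3 - <<'E'
from h import *
img=cv2.imread("pics/top0.png")[...,::-1].copy()
hsv=cv2.cvtColor(img,cv2.COLOR_RGB2HSV)
m=((hsv[...,2]<80)&(hsv[...,1]<130)).astype(np.uint8); m[:165]=0;m[330:]=0;m[:,:262]=0;m[:,440:]=0
m=cv2.morphologyEx(m,cv2.MORPH_OPEN,np.ones((5,5)))
c=max(cv2.findContours(m,0,2)[0],key=cv2.contourArea)
r=cv2.minAreaRect(c);b=cv2.boxPoints(r);print(b.round(1))
w=ray("top",b,.065);print(w.round(3)); print(np.linalg.norm(np.diff(w,axis=0),axis=1),w.mean(0))
hand=ray("top",[[267,199],[405,174],[433,287],[291,315]],.065);print("hand",hand.round(3),hand.mean(0))
o=hand.mean(0)
yv=(hand[0]+hand[3]-hand[1]-hand[2])[:2];yv/=np.linalg.norm(yv);xv=np.array([yv[1],-yv[0]]);print("yaw",np.arctan2(xv[1],xv[0]))
S=lambda p:np.c_[(p[:,:2]-o[:2])@xv,(p[:,:2]-o[:2])@yv]
print("hand S",S(hand).round(3))
for ce,st in chips("top",img,[[267,199],[405,174],[433,287],[291,315]]):
    p=ray("top",ce,.075);print(ce.round(),st,p.round(3),S(p).round(3))
print("jar",S(ray("top",[[288,208]],.11)),"chisel",S(ray("top",[[318,200],[389,191]],.072)))
print("tray",S(ray("top",[[218,262],[235,313],[233,314]],.032)))
si=cv2.imread("pics/side0.png")[...,::-1].copy()
for ce,st in chips("side",si,[[257,245],[335,225],[410,290],[310,327]]):
    p=ray("side",ce,.073);print(ce.round(),st,p.round(3),S(p).round(3))
E
```

```text
[[256.1 203.9]
 [409.5 170.8]
 [434.4 286.6]
 [281.1 319.6]]
[[ 0.644  0.161  0.065]
 [ 0.721 -0.201  0.065]
 [ 0.446 -0.248  0.065]
 [ 0.374  0.102  0.065]]
[0.37011593 0.27900942 0.35747298] [ 0.54642226 -0.04665988  0.065     ]
hand [[ 0.656  0.135  0.065]
 [ 0.713 -0.19   0.065]
 [ 0.445 -0.245  0.065]
 [ 0.385  0.08   0.065]] [ 0.54966275 -0.05506658  0.065     ]
yaw 0.17978823485884524
hand S [[ 0.138  0.169]
 [ 0.137 -0.162]
 [-0.137 -0.168]
 [-0.138  0.162]]
[326. 199.] [317 195  20   9 137] [[ 0.652 -0.003  0.075]] [[0.11  0.033]]
[377. 221.] [371 214  13  14 138] [[ 0.599 -0.12   0.075]] [[ 0.037 -0.073]]
[310. 245.] [303 239  15  14 160] [[0.544 0.036 0.075]] [[0.01  0.091]]
[389. 254.] [382 247  14  15 164] [[ 0.52  -0.145  0.075]] [[-0.045 -0.083]]
[330. 274.] [323 268  14  14 129] [[ 0.476 -0.009  0.075]] [[-0.065  0.059]]
jar [[0.09682803 0.12368394]] chisel [[ 0.11174435  0.05173235]
 [ 0.1017117  -0.11543274]]
tray [[ 0.01831871  0.3099211 ]
 [-0.10734867  0.29015427]
 [-0.10875608  0.29510049]]
[319. 241.] [313 236  14  12 118] [[0.545 0.033 0.073]] [[0.011 0.088]]
[298. 256.] [291 250  13  12 115] [[ 0.476 -0.01   0.073]] [[-0.064  0.057]]
[356. 276.] [350 270  13  13 138] [[ 0.601 -0.122  0.073]] [[ 0.038 -0.075]]
[328. 289.] [321 283  15  13 157] [[ 0.521 -0.147  0.073]] [[-0.044 -0.086]]
```

>>> {"fn": "apply_moves", "kwargs": {"commands": [[24,0,0,0.9,0],[24,0.52,0.84,0,0.28],[24,0.52,0.84,0,0.28],[24,0.52,0.84,0,0.28],[24,0.52,0.84,0,0.28],[24,0.52,0.84,0,0.28],[24,0.52,0.84,0,0.28],[24,0.52,0.84,0,0.28],[24,0.52,0.84,0,0.28],[24,0.52,0.84,0,0.28],[24,0.52,0.84,0,0.28],[24,0.52,0.84,0,0.28]]}}

```text
clock: 1.6
position: [0.4818, -0.0537, 0.2807]
ee_rot: [1.993, 2.428, -0.0]
force: [1.3, -1.0, 0.2]
width: 0.239
gripper_force: 0.0
```

>>> {"fn": "apply_moves", "kwargs": {"commands": [[24,0,0,-0.9,0],[24,0,0,-0.9,0],[24,0,0,-0.7,0],[24,0,0,-0.5,0],[24,0,0,0,0]]}}

```text
clock: 2.22
position: [0.4794, -0.0551, 0.0989]
ee_rot: [-1.995, -2.421, 0.004]
force: [0.0, -0.3, 0.4]
width: 0.239
gripper_force: 0.0
```

```bash
python3 - <<'E'
from h import *
s=observe();print(s["position"],s["force"])
a=imaging.get_image("side")[0][180:360,220:460];b=imaging.get_image("wrist")[0]
cv2.imwrite("pics/c1.png",cv2.hconcat([cv2.resize(b,(500,375)),cv2.resize(a,(300,225)).__class__(a.shape) if 0 else cv2.copyMakeBorder(cv2.resize(a,(300,225)),0,150,0,0,0)])[...,::-1])
E
```

```text
[ 0.47942699 -0.05510728  0.09891759] [ 0.03947373 -0.2988168   0.41046991]
```

View pics/c1.png

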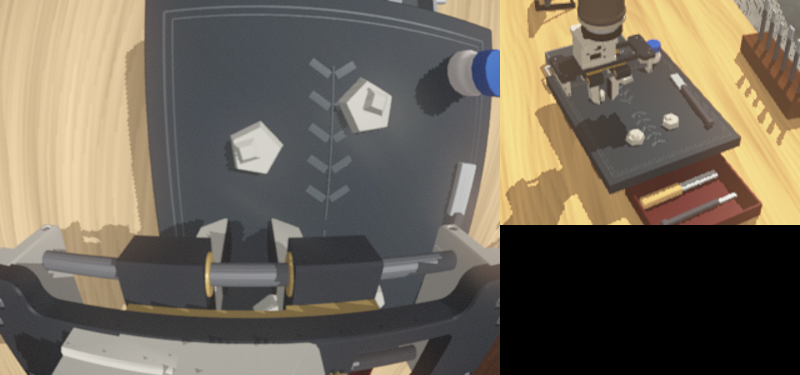

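The wrist view shows chip B (255,148) lined up ahead of the gap between the fingers (215–285). Chip A is at (365,105) and the jar at (475,75) is well to the side. I'll go down and push.

>>> {"fn": "apply_moves", "kwargs": {"commands": [[24,0,0,-0.25,0],[24,0,0,-0.22,0],[24,0,0,0,0]]}}

```text
clock: 2.7
position: [0.4804, -0.0552, 0.0716]
ee_rot: [-1.997, -2.423, 0.002]
force: [-0.6, 0.7, 0.3]
width: 0.24
gripper_force: 0.0
```

>>> {"fn": "apply_moves", "kwargs": {"commands": [[24,-0.02,0.31,-0.03,0],[24,-0.03,0.31,0,0],[24,-0.03,0.31,0,0],[24,-0.03,0.31,0,0],[24,-0.03,0.31,0,0],[24,-0.03,0.31,0,0],[24,-0.03,0.31,0,0],[24,-0.03,0.31,0,0],[24,-0.03,0.31,0,0],[24,0,0,0,0]]}}

```text
clock: 3.95
position: [0.4657, 0.1136, 0.0711]
ee_rot: [-1.995, -2.427, -0.002]
force: [-0.1, -0.0, 0.5]
width: 0.237
gripper_force: 0.0
```

```bash
python3 - <<'E'
from h import *
b=imaging.get_image("wrist")[0]
cv2.imwrite("pics/c2.png",b[...,::-1])
E
```

```text
(no output)
```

View pics/c2.png

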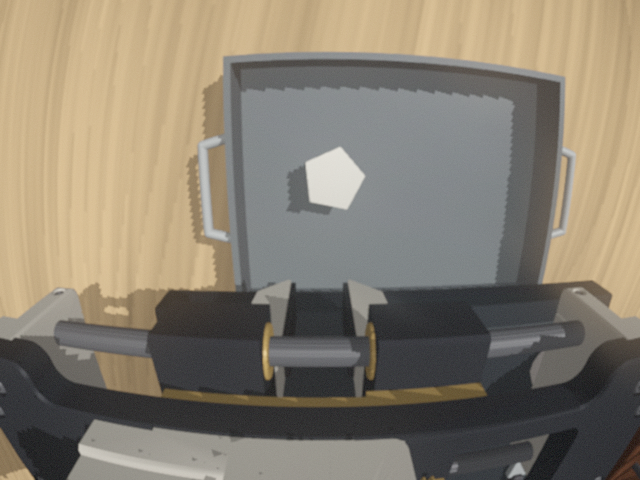

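The pale pentagon, chip B, lies in the tray at (335,178). Next is chip A.

>>> {"fn": "apply_moves", "kwargs": {"commands": [[24,0,0,1.0,0],[24,0.48,-0.69,0,0],[24,0.48,-0.69,0,0],[24,0.48,-0.69,0,0],[24,0,0,0,0],[24,0,0,-0.6,0],[24,0,0,-0.4,0],[24,0,0,0,0]]}}

```text
clock: 5.0
position: [0.5502, -0.0124, 0.0693]
ee_rot: [-1.996, -2.422, 0.004]
force: [-0.5, -0.1, 0.3]
width: 0.239
gripper_force: 0.0
```

>>> {"fn": "apply_moves", "kwargs": {"commands": [[24,-0.05,0.28,0,0],[24,-0.05,0.28,0,0],[24,-0.05,0.28,0,0],[24,-0.05,0.28,0,0],[24,-0.05,0.28,0,0],[24,-0.05,0.28,0,0],[24,-0.05,0.28,0,0],[24,-0.05,0.28,0,0],[24,0,0,0,0]]}}

```text
clock: 6.12
position: [0.5275, 0.1246, 0.0707]
ee_rot: [-1.994, -2.426, -0.001]
force: [-0.5, 0.6, 0.1]
width: 0.244
gripper_force: 0.0
```

```bash
python3 - <<'E'
from h import *
b=imaging.get_image("wrist")[0]
cv2.imwrite("pics/c3.png",b[...,::-1])
E
```

```text
(no output)
```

View pics/c3.png

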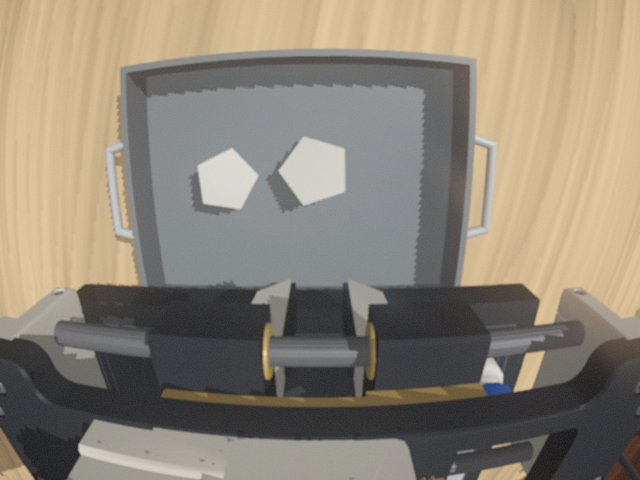

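Two chips are in the tray, at (228,180) and (315,172). Next is chip D.

>>> {"fn": "apply_moves", "kwargs": {"commands": [[24,0,0,1.0,0],[24,0,-0.88,0,0],[24,0,-0.88,0,0],[24,0,-0.88,0,0],[24,0,-0.88,0,0],[24,0,-0.88,0,0],[24,0,-0.88,0,0],[24,0,0,0,0],[24,0,0,-0.6,0],[24,0,0,-0.41,0],[24,0,0,0,0]]}}

```text
clock: 7.55
position: [0.5264, -0.1938, 0.0686]
ee_rot: [-1.996, -2.421, 0.002]
force: [-0.0, -0.5, 1.3]
width: 0.236
gripper_force: 0.0
```

>>> {"fn": "apply_moves", "kwargs": {"commands": [[24,-0.06,0.37,0.02,0],[24,-0.06,0.37,0,0],[24,-0.06,0.37,0,0],[24,-0.06,0.37,0,0],[24,-0.06,0.37,0,0],[24,-0.06,0.37,0,0],[24,-0.06,0.37,0,0],[24,-0.06,0.37,0,0]]}}

```text
clock: 8.55
position: [0.4998, -0.0158, 0.0727]
ee_rot: [1.997, 2.423, 0.002]
force: [-0.9, 1.1, -0.0]
width: 0.241
gripper_force: 0.1
```

```bash
python3 - <<'E'
from h import *
s=observe();print(s["position"],s["force"])
b=imaging.get_image("wrist")[0]
cv2.imwrite("pics/c4.png",b[...,::-1])
E
```

```text
[ 0.49984408 -0.01578965  0.07270514] [-0.86562789  1.11103695 -0.04993769]
```

View pics/c4.png

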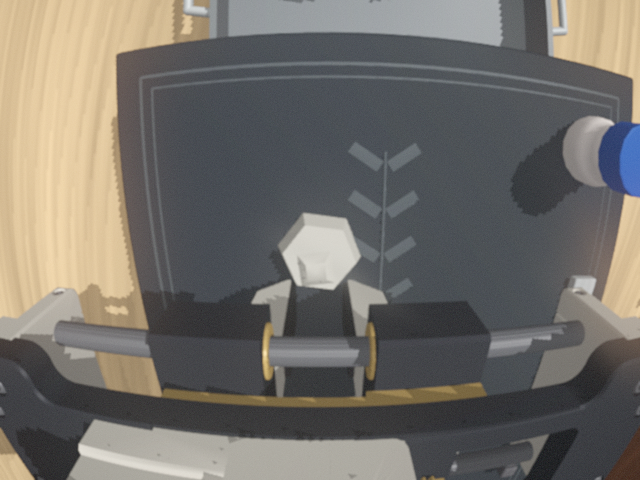

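Chip D (320,250) sits centred between the two fingers, so I'll keep pushing.

>>> {"fn": "apply_moves", "kwargs": {"commands": [[24,-0.07,0.37,-0.03,0],[24,-0.07,0.37,0,0],[24,-0.07,0.37,0,0],[24,-0.07,0.37,0,0],[24,-0.07,0.37,0,0],[24,-0.07,0.37,0,0],[24,0,0,0,0]]}}

```text
clock: 9.48
position: [0.4744, 0.1183, 0.0707]
ee_rot: [1.994, 2.427, 0.003]
force: [0.6, -0.3, 0.7]
width: 0.242
gripper_force: 0.0
```

```bash
python3 - <<'E'
from h import *
b=imaging.get_image("wrist")[0]
for ce,st in chips("w",b,[[100,40],[600,40],[600,285],[100,285]]): print(ce,st)
E
```

```text
[353.72579622 144.53812968] [ 182   56  384  230 7881]
[363.64731869 186.92904099] [  226    91   276   195 47309]
```

>>> {"fn": "apply_moves", "kwargs": {"commands": [[24,0,0,1.0,0],[24,0.37,-0.8,0,0],[24,0.37,-0.8,0,0],[24,0.37,-0.8,0,0],[24,0.37,-0.8,0,0],[24,0.37,-0.8,0,0],[24,0.37,-0.8,0,0],[24,0,0,0,0],[24,0,0,-0.6,0],[24,0,0,-0.4,0],[24,0,0,0,0]]}}

```text
clock: 10.9
position: [0.6053, -0.1717, 0.0681]
ee_rot: [-1.996, -2.421, 0.003]
force: [0.4, -0.7, 0.4]
width: 0.24
gripper_force: 0.0
```

>>> {"fn": "apply_moves", "kwargs": {"commands": [[24,-0.08,0.35,0.03,0],[24,-0.08,0.35,0,0],[24,-0.08,0.35,0,0],[24,-0.08,0.35,0,0],[24,-0.08,0.35,0,0],[24,-0.08,0.35,0,0],[24,-0.08,0.35,0,0]]}}

```text
clock: 11.78
position: [0.5735, -0.0232, 0.0716]
ee_rot: [1.998, 2.424, 0.0]
force: [1.4, -1.4, 1.7]
width: 0.242
gripper_force: 1.0
```

```bash
python3 - <<'E'
from h import *
s=observe();print(s["position"],s["force"])
b=imaging.get_image("wrist")[0]
cv2.imwrite("pics/c5.png",b[...,::-1])
E
```

```text
[ 0.57349137 -0.02322623  0.07156254] [ 1.35546007 -1.38460023  1.66710672]
```

View pics/c5.png

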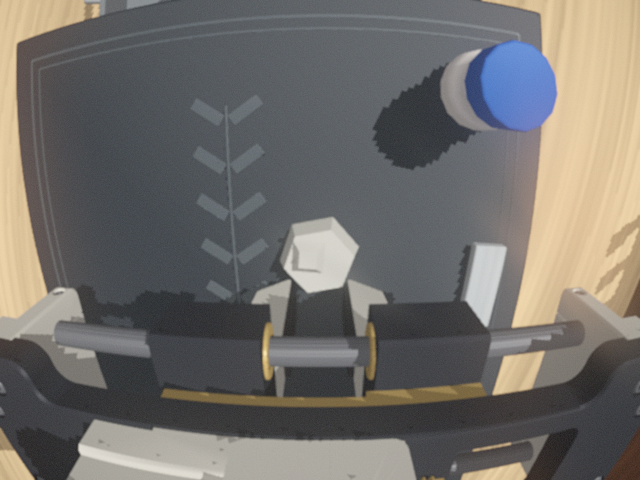

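Chip C (320,255) is centred between the fingers and the jar is clear. I'll finish the push, steering slightly away from the jar.

>>> {"fn": "apply_moves", "kwargs": {"commands": [[24,-0.1,0.36,0,0],[24,-0.1,0.36,0,0],[24,-0.1,0.36,0,0],[24,-0.1,0.36,0,0],[24,-0.1,0.36,0,0],[24,-0.1,0.36,0,0],[24,-0.1,0.36,0,0],[24,0,0,0,0],[24,0,0,0.9,0],[24,-0.3,-0.6,0.7,0],[24,-0.6,-0.6,0.4,0],[24,0,0,0,0]]}}

```text
clock: 13.32
position: [0.4766, 0.0506, 0.1929]
ee_rot: [2.003, 2.417, -0.001]
force: [0.8, -0.3, -0.4]
width: 0.24
gripper_force: 0.0
```

```bash
python3 - <<'E'
from h import *
s=observe();print(s["position"],s["force"])
a=imaging.get_image("top")[0][150:340,190:500];b=imaging.get_image("wrist")[0]
cv2.imwrite("pics/c6.png",cv2.vconcat([cv2.resize(b,(400,300)),cv2.resize(a,(400,245))])[...,::-1])
E
```

```text
[0.47664773 0.05061134 0.19286925] [ 0.77138711 -0.27283901 -0.44291536]
```

View pics/c6.png

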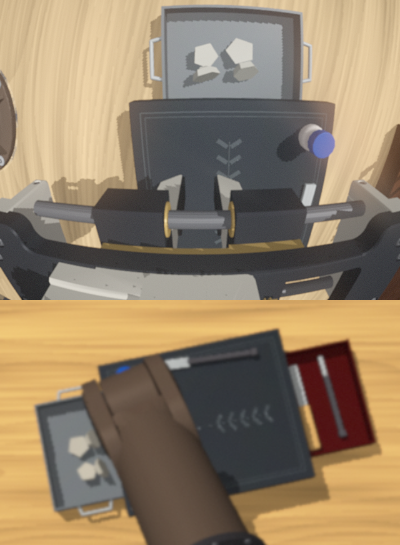

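All four chips lie in the chip tray, at about (205,55), (240,50), (203,75) and (243,72). The slab is clear except for the jar and chisel, which haven't moved, and the arm is clear of everything.

```bash
python3 -c "
from cell import arm
print(arm.sign_off())"
```

```text
the job is handed in; nothing more can be done
None
```

All four chips were swept off the slab into the bare-metal chip tray, nothing else looked moved in the last pictures, and the job was handed in at about 13 s of the 61 s allowed.

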